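Take the tipped sample bottle off the turntable

TASK

One of the small square sample bottles on the turntable has fallen over. Lift it off and lay it gently on its side, without dropping it, in the empty white tray beside the turntable (not the one with tubes in it), then let go; the two bottles that still stand on the turntable must stay there, standing. Mind that the turntable spins freely.

Things in the scene. Friction and masses are not known exactly. Their poses are not given: they have to be found in the camera images.
- tipped_bottle: The fallen bottle: square white plastic, round orange cap, lying on a flat side on the turntable, cap in any direction. Body 34 x 34 mm, 48 long; neck and cap (28 mm across) add 20 mm; 70 g. Origin: centre of the square body, 17 mm above what it lies on; x along the bottle to the cap, y across, z up as it first lies. Clear space: 45 mm beside it, 25 mm past its ends. The turntable's flat rubber top is 35 mm above the bench.
- standing_a: Bystander to leave standing: a loose bottle like the fallen one, upright, 34 x 34 mm, 68 mm tall with its cap. Origin: centre of its underside; z up. It stands on the turntable's flat top, a rimless disc 310 mm across that turns almost without friction on a vertical axis and cannot tip.
- standing_b: Bystander to leave standing: a loose bottle like the fallen one, upright, 34 x 34 mm, 68 mm tall with its cap. Origin: centre of its underside; z up. It stands on the turntable too. A grey block with four tubes (52 mm across, 55 mm high) is fixed in the turntable's centre, its axis about 100 mm from the fallen bottle's origin.
- empty_tray: The empty white plastic tray, fixed to the bench: 140 mm (its x) by 180 mm (its y), 25 mm high, walls and floor 4 mm thick, open on top. Origin: centre of its underside, on the bench; z up. A second tray of the same make, with five orange-stoppered tubes lying in it, stands beside it, nearer to or farther from the robot; nothing in it is taller than 25 mm.
Not all that is in view belongs to the job. What is shaped like the tipped_bottle but pink or yellow is not meant.

How it is judged:
On the way, in this order (a step that is already met when the one before it is completed fails the run):
1. the tipped bottle is held by the gripper and lifted clear of the turntable (by at least 15 mm) (contact force between the fingers and tipped_bottle above 0.5 N and height (world z) of tipped_bottle above 0.067 m), for 0.1 s.
2. it is set down in the empty tray while still held: let go no higher than 19 mm above where it comes to lie (x of tipped_bottle in the frame of empty_tray between -0.055 and 0.055 m and y of tipped_bottle in the frame of empty_tray between -0.075 and 0.075 m and contact force between the fingers and tipped_bottle above 0.5 N and z of tipped_bottle in the frame of empty_tray below 0.041 m), for 0.04 s.
At the end, for the whole second after the job is handed in: The tipped bottle lies on its side (within 15 degrees of level) on the floor of the empty tray, its middle within 55 mm (tray's x) and 75 mm (tray's y) of the tray's centre, released and at rest; both other bottles stand upright (within 10 degrees) on the turntable (x of tipped_bottle in the frame of empty_tray between -0.055 and 0.055 m and y of tipped_bottle in the frame of empty_tray between -0.075 and 0.075 m and z of tipped_bottle in the frame of empty_tray between 0.012 and 0.03 m and angle between tipped_bottle's own x axis and vertical between 1.3 and 1.84 rad and linear speed of tipped_bottle below 0.02 m/s and angle between each of standing_a, standing_b's own z axis and vertical below 0.17 rad and height (world z) of standing_a between 0.028 and 0.042 m and height (world z) of standing_b between 0.028 and 0.042 m); the robot touches nothing.
It fails at once if a standing bottle is tipped by more than 25 degrees, lifted or knocked off the turntable (angle between any of standing_a, standing_b's own z axis and vertical above 0.44 rad or height (world z) of any of standing_a, standing_b above 0.06 m or height (world z) of any of standing_a, standing_b below 0.02 m).
It also fails if it takes over 40 s, if anything falls off the work surface, if the arm or the gripper's body presses on something with over 40 N, if the wrist force passes 120 N, or if a joint passes its speed limit or range.

ROBOT

A 6-joint arm with a two-finger parallel gripper is mounted at the origin on the work surface. World frame = base frame: x ahead of the robot, y to its left, z up, the work surface at z = 0. Lengths are in m, angles in rad, forces in N, time in s.
With the tool pointing down it reaches from about 0.35 to 0.775 m from the base axis. Payload 7.3 kg.
Tool frame: the origin (TCP) lies at the centre of the arm's flange, where the gripper is bolted on; the fingertips stand 178 mm ahead of it and the grasp point (between the pads) lies 159 mm ahead of it; z points along the fingers, y is the direction in which the jaws open and shut (so a half turn about z gives the same grasp; the last joint's range is limited). The gripper opens to 92 mm and grips with 3 to 60 N. Pads are 19 mm wide; open, the fingers measure 130 mm over their backs; the gripper's body (75 mm by 190 mm) begins 47 mm behind the grasp point.
Start: joints at [0.966, 0.342, 1.524, -0, 1.275, -0.146], TCP at [0.232, 0.471, 0.405] pointing down, gripper open.
Joint ranges: [-2.53, 2.53], [-0.77, 2.02], [0.04, 2.7], [-1, 4.14], [0.28, 2.66], [-3.11, 3.11]. Speed limits (rad/s): [2.57, 2.57, 3.14, 3.14, 3.14, 3.14].

INTERFACE

Orientations are given as a 3x3 rotation matrix whose columns are the frame's x, y, z axes.
In Python, from bench import ctrl, optics gives the robot as it stands.
- The arm moves only by the tool play_rows, never from a script. Its argument "series" is a list of rows, each an object of numbers: "rx", "ry", "rz": the turn, a rotation vector about the tool's x, y, z in degrees; "x", "y", "z": the shift along the tool's x, y, z in m; "fingers": the closure, from 0 (fully open) to 1 (shut). In form: [{"rx": .., "ry": .., "rz": .., "x": .., "y": .., "z": .., "fingers": ..}, ...]. A call has 1 to 5 rows; each row is the pose to reach, as a shift and turn from the pose measured when the call began, along the tool's axes at that moment; what a row does not reach only later rows make up. A row lasts 1/8 s, in which the tool goes at most 62.5 mm and 10.7 degrees, less where a joint would pass 70% of its speed; a pose out of reach is approached as far as the arm can. A call with a gripper value outside its range is refused whole. The fingers move at their own pace and stop on an object; "force" is the grip in N (left out, the last holds). Time passes only in rows, so rows that repeat a pose let the fingers close. It gives the time, the measured TCP pose, the force and the opening at its end, in the units of the state.
- ctrl.get_obs(): the state, without advancing time (a new reading comes with each control period).
- optics.capture(name): name is "scene" or "side" or "wrist"; returns (picture, depth): 384x512x3 uint8, red, green, blue; 384x512 float32, m along the optical axis (not along the pixel's ray), 0 where there is no reading.
- optics.camera_info(name): a dict with "vertical_fov" (degrees; the focal length in pixels is half the picture's height over the tangent of half this angle, whatever the lens; pixels are square), "cx", "cy" (the principal point, pixels), "R" (3x3) and "t" (3): a world point X has camera coordinates R X + t. Camera axes: x right, y down, z forward; pixel columns grow to the right and rows downward; lengths in m; the calibration is good to about 2 mm. A picture is of the moment at which its call begins: read the wrist's pose just before it. camera_info takes no time and is no camera call; for the wrist camera it gives the pose at the moment of the call.
- ctrl.job_done(): hands the job in, once; it reports no verdict.
The state is a dict: "time_s": time; "joints": joint angles; "qvel": joint speeds; "effort": joint torques, N m; "tcp_pos": TCP position; "tcp_rot": TCP orientation; "force": force on the tool from outside, world axes, zero at the start; "wrist_torque": the same for the moment, N m; "finger_gap": finger opening in m.
Only numpy, scipy, OpenCV 4.12 (cv2) and the standard library are available. Lean on these libraries where they do the work, as an engineer would, in place of code of your own. Each camera call takes 0.05 s, during which the arm holds its last target. There are 200 camera calls.

## Working session

There is one attempt and no reset: what is moved stays moved. The work goes in short steps, Python scripts to look and compute and a tool call to move; the robot and the scene stay as the last step left them, time stands still between calls to the robot, and variables do not carry over. Pictures are saved under pics/ and viewed, about 8 in all and at most 12, crops included, and the job is handed in when it is done.

Besides the shell and the picture viewer there is one more tool, called as name([rows], argument=value, ...), one row to a line, values as JSON. play_rows: Moves the arm, as the interface text tells. Its arguments: {"type":"object","properties":{"series":{"type":"array"},"force":{"type":"number"}},"required":["series"]}

```bash
mkdir -p pics; python3 - <<'E'
from bench import ctrl, optics
import cv2,numpy as np
o=ctrl.get_obs();print({k:np.round(v,3).tolist() for k,v in o.items()})
for n in("scene","side"):
    p,d=optics.capture(n);i=optics.camera_info(n);print(n,i)
    np.savez(f"{n}.npz",p=p,d=d,R=i["R"],t=i["t"],fov=i["vertical_fov"],c=[i["cx"],i["cy"]])
    cv2.imwrite(f"pics/{n}0.png",p[:,:,::-1])
a=[cv2.imread(f"pics/{n}0.png") for n in("scene","side")]
E
ls
```

```text
{'time_s': 0.0, 'joints': [0.966, 0.343, 1.525, -0.0, 1.275, -0.146], 'qvel': [-0.0, 0.002, -0.001, -0.001, 0.0, -0.001], 'effort': [-0.001, -43.125, -24.422, 0.072, 0.056, -0.0], 'tcp_pos': [0.232, 0.471, 0.404], 'tcp_rot': [[-0.897, 0.443, -0.001], [0.443, 0.897, -0.001], [0.0, -0.002, -1.0]], 'force': [-0.462, -0.298, 0.934], 'wrist_torque': [0.015, -0.015, 0.033], 'finger_gap': 0.092}
scene {'vertical_fov': 54.58400566168158, 'cx': 259.9807113235016, 'cy': 193.78303522877172, 'R': array([[-0.01962447,  0.99971693, -0.01345152],
       [ 0.61983201,  0.00160848, -0.78473288],
       [-0.78448911, -0.02373765, -0.61968812]]), 't': array([ 0.10218965, -0.24230991,  1.35399617])}
side {'vertical_fov': 57.91568438596687, 'cx': 254.60320838843117, 'cy': 191.85895751960174, 'R': array([[ 0.96940394, -0.2451204 , -0.01311482],
       [-0.14535359, -0.53015114, -0.83535149],
       [ 0.19780885,  0.81169931, -0.54955973]]), 't': array([-0.44872877,  0.063287  ,  0.81317768])}
pics
scene.npz
side.npz
```

View pics/scene0.png

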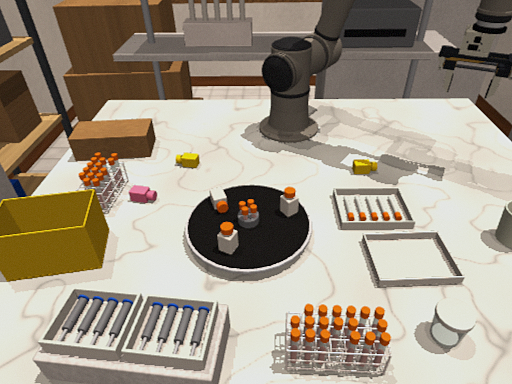

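View pics/side0.png

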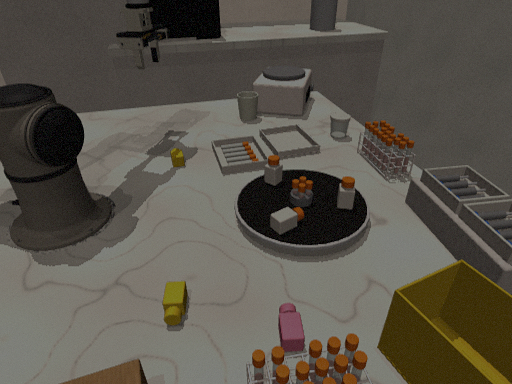

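The scene view shows the turntable around (249,228). The fallen bottle is at (218,202), with its cap toward the camera at (221,206). Two bottles stand at (228,238) and (289,202). The empty tray is at (410,258) and the tube tray at (372,208). The side view agrees: fallen body at (284,220), cap at (298,214). The pink and yellow look-alikes lie on the bench and aren't meant.

```bash
cat > h.py <<'E'
import numpy as np,cv2
def load(n):
    z=np.load(n+".npz");return z['p'],z['d'],z['R'],z['t'],float(z['fov']),z['c']
def save(n,optics):
    i=optics.camera_info(n);p,d=optics.capture(n)
    np.savez(f"{n}.npz",p=p,d=d,R=i["R"],t=i["t"],fov=i["vertical_fov"],c=[i["cx"],i["cy"]])
def cloud(n):
    p,d,R,t,fov,c=load(n);f=192/np.tan(np.radians(fov/2))
    v,u=np.mgrid[:384,:512]
    X=np.stack([(u-c[0])/f*d,(v-c[1])/f*d,d],-1)
    W=(X-t)@R; W[d<=0]=np.nan
    return p,W
def ray(n,u,v,z):
    p,d,R,t,fov,c=load(n);f=192/np.tan(np.radians(fov/2))
    r=R.T@np.array([(u-c[0])/f,(v-c[1])/f,1]);o=-R.T@t
    return o+r*(z-o[2])/r[2]
def masks(p):
    h=cv2.cvtColor(p,cv2.COLOR_RGB2HSV).astype(int)
    H,S,V=h[...,0],h[...,1],h[...,2]
    return (H<14)&(S>150)&(V>90), (S<60)&(V>100)
E
python3 - <<'E'
from h import *
np.set_printoptions(precision=4,suppress=True)
for n in("scene","side"):
    p,W=cloud(n);o,w=masks(p)
    # black turntable top
    dk=(p.max(-1)<45)&(W[...,2]>.02)&(W[...,2]<.05)
    q=W[dk]; q=q[(q[:,0]>.2)&(q[:,0]<.9)&(abs(q[:,1])<.4)]
    pts=q[:,:2].astype(np.float32);print(n,"table",len(q),cv2.minEnclosingCircle(pts) if len(q) else 0, np.median(q[:,2]))
    cen=np.percentile(pts,[2,98],axis=0).mean(0); r=np.hypot(W[...,0]-cen[0],W[...,1]-cen[1])
    for nm,m in(("or",o),("wh",w)):
        mm=(m&(r<.15)&(W[...,2]>.039)&(W[...,2]<.12)).astype(np.uint8)
        k,l,s,c=cv2.connectedComponentsWithStats(mm,connectivity=4)
        for j in range(1,k):
            if s[j,4]<12: continue
            x=W[l==j];print(nm,c[j],s[j,4],np.median(x,0),x.min(0),x.max(0))
            if nm=="wh":
                t=x[x[:,2]>x[:,2].max()-.006];print("   toprect",cv2.minAreaRect(t[:,:2].astype(np.float32)))
    # tray rims: heights 20-28mm
    mm=(w&(W[...,2]>.018)&(W[...,2]<.03)&(W[...,1]>.1)&(W[...,0]>.2)).astype(np.uint8)
    k,l,s,c=cv2.connectedComponentsWithStats(mm,connectivity=8)
    for j in range(1,k):
        if s[j,4]>60:
            x=W[l==j];print("tray",c[j],s[j,4],cv2.minAreaRect(x[:,:2].astype(np.float32)),x[:,2].max())
    y,x0=(150,150)if n=="scene" else (130,210)
    cv2.imwrite(f"pics/crop_{n}.png",cv2.resize(p[y:y+130,x0:x0+170,::-1],None,fx=4,fy=4,interpolation=cv2.INTER_CUBIC))
a=cv2.imread("pics/crop_scene.png");b=cv2.imread("pics/crop_side.png")
cv2.imwrite("pics/crops.png",cv2.resize(np.vstack([a,b]),None,fx=.57,fy=.57,interpolation=cv2.INTER_AREA))
E
```

```text
scene table 6109 ((0.5445929765701294, -0.1206311509013176), 0.14688673615455627) 0.03548515921823188
or [289.1538 194.5385] 52 [ 0.5169 -0.0215  0.0962] [ 0.508  -0.0333  0.0897] [ 0.5204 -0.0088  0.1046]
or [251.7241 207.0172] 58 [ 0.5496 -0.1093  0.0832] [ 0.5264 -0.1217  0.057 ] [ 0.5584 -0.0997  0.0903]
or [221.5312 206.4896] 96 [ 0.5134 -0.187   0.0574] [ 0.4987 -0.2008  0.0394] [ 0.5224 -0.1735  0.0674]
or [243.     209.2542] 59 [ 0.5594 -0.1299  0.0838] [ 0.535  -0.1404  0.0585] [ 0.5646 -0.1201  0.09  ]
or [226.0938 231.0312] 64 [ 0.643  -0.1605  0.097 ] [ 0.6316 -0.1742  0.0835] [ 0.6465 -0.1484  0.1053]
wh [216.9653 194.7228] 202 [ 0.4804 -0.2012  0.0687] [ 0.4494 -0.2248  0.0414] [ 0.5026 -0.1781  0.0726]
   toprect ((0.47481241822242737, -0.20139218866825104), (0.04934294521808624, 0.03395429626107216), 20.1886043548584)
wh [288.9182 204.8922] 269 [ 0.5177 -0.0208  0.0662] [ 0.4995 -0.0423  0.0391] [0.5293 0.0011 0.0865]
   toprect ((0.5068930983543396, -0.022547520697116852), (0.033114805817604065, 0.03322431445121765), 38.91633224487305)
wh [251.9783 218.0652] 46 [ 0.5
[... 823 characters left out ...]
70285416), 62.60202407836914) 0.02994937361547051
side table 5797 ((0.5316940546035767, -0.2600170373916626), 0.28166279196739197) 0.03452083013005458
or [300.2333 212.8   ] 30 [ 0.512  -0.1972  0.0603] [ 0.5053 -0.2018  0.0523] [ 0.5185 -0.1912  0.0638]
wh [341.5455 188.4545] 22 [ 0.6181 -0.1688  0.082 ] [ 0.6122 -0.1743  0.0797] [ 0.6238 -0.1447  0.0837]
   toprect ((0.617842435836792, -0.15921132266521454), (0.02986576221883297, 0.009759635664522648), 85.61475372314453)
wh [283.52   214.0756] 225 [ 0.4729 -0.2032  0.0685] [ 0.4482 -0.2239  0.0651] [ 0.4982 -0.1818  0.0707]
   toprect ((0.4731186628341675, -0.20194712281227112), (0.04526018351316452, 0.03219716250896454), 21.2502498626709)
```

View pics/crops.png

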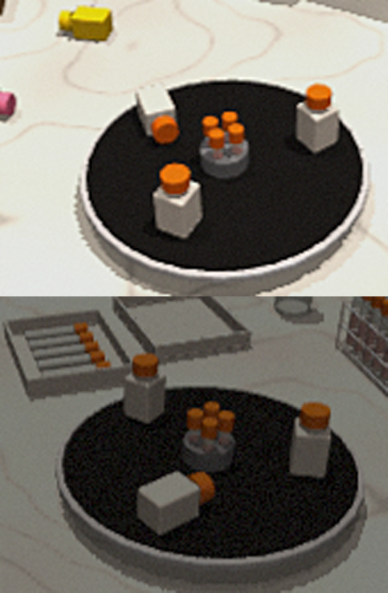

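Two views agree on the fallen bottle: centre (0.474, -0.2015), axis at 20.5°, cap toward +x, top z ≈ 0.069 as expected. The crops confirm it as the only white, orange-capped bottle lying on the disc. The empty tray is at (0.638, 0.247), turned 3.4°, and its size matches. Now I move above the bottle.

play_rows([
  {"x": -0.06,"y": -0.06,"rz": -10,"fingers": 0.3},
  {"x": -0.1,"y": -0.1,"rz": -20,"fingers": 0.3},
  {"x": -0.14,"y": -0.14,"rz": -30,"fingers": 0.3},
  {"x": -0.18,"y": -0.18,"rz": -40,"fingers": 0.3},
  {"x": -0.22,"y": -0.215,"rz": -47,"fingers": 0.3},
], force=10)

```text
$.series[0]: bad value
```

```bash
cat > to.py <<'E'
import sys,numpy as np
from bench import ctrl
def move(x,y,z,ang):
    """TCP target, tool pointing down, tool y axis at ang deg (mod 180)"""
    o=ctrl.get_obs();R=np.array(o["tcp_rot"]);p=np.array(o["tcp_pos"])
    a=np.radians(ang);c=[]
    for s in(1,-1):
        Y=s*np.array([np.cos(a),np.sin(a),0]);Z=np.array([0,0,-1.]);T=np.stack([np.cross(Y,Z),Y,Z],1)
        import cv2;c.append(np.degrees(cv2.Rodrigues(R.T@T)[0].ravel()))
    c=min(c,key=np.linalg.norm)
    print("t",o["time_s"],"pos",p.round(4),"yang",np.degrees(np.arctan2(R[1,1],R[0,1])).round(1),"j",np.round(o["joints"],2),"F",np.round(o["force"],1),"gap",round(o["finger_gap"],4))
    print("shift",(R.T@(np.array([x,y,z])-p)).round(4),"turn",c.round(1))
if __name__=="__main__": move(*map(float,sys.argv[1:]))
E
python3 to.py .474 -.2015 .36 110.6
```

```text
t 0.1 pos [0.2324 0.4706 0.4041] yang 63.7 j [ 0.97  0.34  1.52  0.    1.28 -0.15] F [ 0.8 -1.  -0. ] gap 0.0922
shift [-0.5143 -0.4956  0.0447] turn [ -0.1  -0.  -46.9]
```

play_rows([
  {"rx": 0,"ry": 0,"rz": -10,"x": -0.04,"y": -0.04,"z": 0,"fingers": 0.3},
  {"rx": 0,"ry": 0,"rz": -20,"x": -0.08,"y": -0.08,"z": 0,"fingers": 0.3},
  {"rx": 0,"ry": 0,"rz": -30,"x": -0.12,"y": -0.12,"z": 0,"fingers": 0.3},
  {"rx": 0,"ry": 0,"rz": -40,"x": -0.16,"y": -0.155,"z": 0,"fingers": 0.3},
  {"rx": 0,"ry": 0,"rz": -47,"x": -0.2,"y": -0.195,"z": 0,"fingers": 0.3},
], force=10)

```text
time_s: 0.72
tcp_pos: [0.3226, 0.2167, 0.4043]
tcp_rot: [[-0.941, -0.34, -0.001], [-0.34, 0.941, -0.001], [0.001, -0.001, -1.0]]
force: [0.6, -0.1, -0.3]
finger_gap: 0.0644
```

```bash
python3 to.py .474 -.2015 .36 110.6
```

```text
t 0.725 pos [0.3226 0.2167 0.4043] yang 109.8 j [ 0.39  0.09  1.86 -0.    1.2  -1.52] F [ 0.6 -0.1 -0.3] gap 0.0644
shift [-0.0005 -0.4447  0.0447] turn [-0.  -0.1 -0.8]
```

play_rows([
  {"rx": 0,"ry": 0,"rz": 0,"x": 0,"y": -0.05,"z": 0,"fingers": 0.3},
  {"rx": 0,"ry": 0,"rz": 0,"x": 0,"y": -0.1,"z": 0,"fingers": 0.3},
  {"rx": 0,"ry": 0,"rz": -1,"x": 0,"y": -0.15,"z": 0,"fingers": 0.3},
  {"rx": 0,"ry": 0,"rz": -1,"x": 0,"y": -0.2,"z": 0,"fingers": 0.3},
  {"rx": 0,"ry": 0,"rz": -1,"x": 0,"y": -0.25,"z": 0,"fingers": 0.3},
])

```text
time_s: 1.35
tcp_pos: [0.4076, -0.0201, 0.4044]
tcp_rot: [[-0.935, -0.356, -0.001], [-0.356, 0.935, -0.001], [0.001, -0.001, -1.0]]
force: [0.7, 0.4, -0.9]
finger_gap: 0.064
```

play_rows([
  {"rx": 0,"ry": 0,"rz": 0,"x": 0,"y": -0.05,"z": 0.01,"fingers": 0.3},
  {"rx": 0,"ry": 0,"rz": 0,"x": 0,"y": -0.1,"z": 0.02,"fingers": 0.3},
  {"rx": 0,"ry": 0,"rz": 0,"x": 0,"y": -0.15,"z": 0.03,"fingers": 0.3},
  {"rx": 0,"ry": 0,"rz": 0,"x": 0,"y": -0.19,"z": 0.04,"fingers": 0.3},
  {"rx": 0,"ry": 0,"rz": 0,"x": 0,"y": -0.19,"z": 0.045,"fingers": 0.3},
])

```text
time_s: 1.98
tcp_pos: [0.4755, -0.1999, 0.3582]
tcp_rot: [[-0.936, -0.353, -0.002], [-0.353, 0.936, -0.0], [0.002, 0.0, -1.0]]
force: [-1.0, 0.7, -0.4]
finger_gap: 0.0644
```

```bash
python3 to.py .474 -.2015 .30 110.6; python3 - <<'E'
from bench import optics
from h import *
save("wrist",optics)
p,W=cloud("wrist");cv2.imwrite("pics/wrist1.png",p[:,:,::-1]);o,w=masks(p)
mm=(w&(np.abs(W[...,2]-.069)<.006)).astype(np.uint8)
k,l,s,c=cv2.connectedComponentsWithStats(mm)
for j in range(1,k):
    if s[j,4]>200: x=W[l==j];print(c[j],s[j,4],np.nanmedian(x,0),cv2.minAreaRect(x[:,:2].astype(np.float32)))
E
```

```text
t 1.975 pos [ 0.4755 -0.1999  0.3582] yang 110.7 j [-0.55  0.37  1.62 -0.    1.15 -2.48] F [-1.   0.7 -0.4] gap 0.0644
shift [ 0.0018 -0.001   0.0582] turn [ 0.  -0.1  0.1]
[258.83312183 182.13324873] 1576 [ 0.47286325 -0.20059758  0.07033133] ((0.47664761543273926, -0.19956174492835999), (0.053502053022384644, 0.03290152549743652), 21.573463439941406)
```

View pics/wrist1.png

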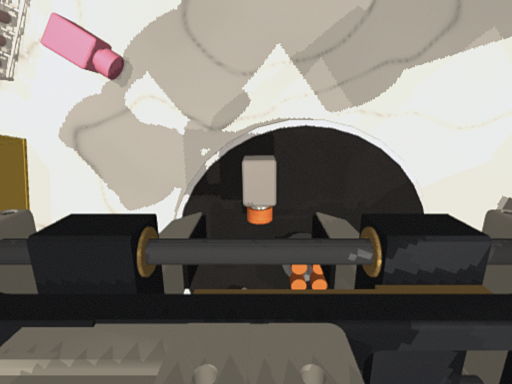

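The wrist view shows the fallen bottle's body at (259,180), cap at (260,214), centred between the fingers and aligned with them. Its measured centre of (0.474, -0.2005) confirms the first measurement. Going down.

play_rows([
  {"rx": 0,"ry": 0,"rz": 0,"x": 0.001,"y": -0.001,"z": 0.04,"fingers": 0.3},
  {"rx": 0,"ry": 0,"rz": 0,"x": 0.001,"y": -0.001,"z": 0.08,"fingers": 0.3},
  {"rx": 0,"ry": 0,"rz": 0,"x": 0.001,"y": -0.001,"z": 0.11,"fingers": 0.3},
  {"rx": 0,"ry": 0,"rz": 0,"x": 0.001,"y": -0.001,"z": 0.13,"fingers": 0.3},
  {"rx": 0,"ry": 0,"rz": 0,"x": 0.001,"y": -0.001,"z": 0.14,"fingers": 0.3},
])

```text
time_s: 2.65
tcp_pos: [0.4734, -0.1982, 0.2171]
tcp_rot: [[-0.935, -0.355, -0.005], [-0.355, 0.935, 0.002], [0.004, 0.004, -1.0]]
force: [-0.0, -0.3, 0.5]
finger_gap: 0.0641
```

play_rows([
  {"rx": 0,"ry": 0,"rz": 0,"x": 0,"y": 0,"z": 0,"fingers": 0.4},
  {"rx": 0,"ry": 0,"rz": 0,"x": 0,"y": 0,"z": 0,"fingers": 0.5},
  {"rx": 0,"ry": 0,"rz": 0,"x": 0,"y": 0,"z": 0,"fingers": 0.6},
  {"rx": 0,"ry": 0,"rz": 0,"x": 0,"y": 0,"z": 0,"fingers": 0.7},
  {"rx": 0,"ry": 0,"rz": 0,"x": 0,"y": 0,"z": 0,"fingers": 0.8},
], force=12)

```text
time_s: 3.28
tcp_pos: [0.4737, -0.1984, 0.2178]
tcp_rot: [[-0.935, -0.355, -0.004], [-0.355, 0.935, 0.001], [0.003, 0.002, -1.0]]
force: [-0.4, 0.4, 6.9]
finger_gap: 0.0339
```

```bash
python3 to.py .474 -.2015 .30 110.6
```

```text
t 3.275 pos [ 0.4737 -0.1984  0.2178] yang 110.8 j [-0.55  0.55  1.78 -0.    0.81 -2.48] F [-0.4  0.4  6.9] gap 0.0339
shift [ 0.001  -0.0028 -0.0822] turn [ 0.1 -0.2  0.2]
```

Gap is 33.9 mm, which matches the body width. Lifting.

play_rows([
  {"rx": 0,"ry": 0,"rz": 0,"x": 0,"y": 0,"z": 0,"fingers": 0.85},
  {"rx": 0,"ry": 0,"rz": 0,"x": 0,"y": 0,"z": -0.01,"fingers": 0.85},
  {"rx": 0,"ry": 0,"rz": 0,"x": 0,"y": 0,"z": -0.03,"fingers": 0.85},
  {"rx": 0,"ry": 0,"rz": 0,"x": 0,"y": 0,"z": -0.06,"fingers": 0.85},
  {"rx": 0,"ry": 0,"rz": 0,"x": 0,"y": 0,"z": -0.09,"fingers": 0.85},
], force=20)

```text
time_s: 3.9
tcp_pos: [0.4738, -0.1984, 0.3089]
tcp_rot: [[-0.935, -0.355, -0.004], [-0.355, 0.935, 0.002], [0.003, 0.003, -1.0]]
force: [0.2, -0.2, -0.7]
finger_gap: 0.0334
```

play_rows([
  {"rx": 0,"ry": 0,"rz": 0,"x": 0,"y": 0,"z": -0.03,"fingers": 0.85},
  {"rx": 0,"ry": 0,"rz": 0,"x": 0,"y": 0,"z": -0.05,"fingers": 0.85},
  {"rx": 0,"ry": 0,"rz": 0,"x": 0,"y": 0,"z": -0.06,"fingers": 0.85},
])

```text
time_s: 4.28
tcp_pos: [0.474, -0.1984, 0.3702]
tcp_rot: [[-0.935, -0.355, -0.003], [-0.355, 0.935, 0.001], [0.002, 0.002, -1.0]]
force: [-0.2, 0.0, -0.1]
finger_gap: 0.0338
```

```bash
python3 to.py .638 .247 .37 93.4; python3 - <<'E'
from bench import optics
from h import *
for n in("side","scene"): save(n,optics)
a=load("side")[0][80:260,180:400];b=load("scene")[0][120:300,170:470]
cv2.imwrite("pics/lift.png",np.hstack([cv2.resize(x[:,:,::-1],None,fx=1.5,fy=1.5) for x in(a,b)]))
E
```

```text
t 4.275 pos [ 0.474  -0.1984  0.3702] yang 110.8 j [-0.55  0.35  1.61 -0.    1.18 -2.48] F [-0.2  0.  -0.1] gap 0.0338
shift [-3.114e-01  3.582e-01  1.000e-04] turn [ 0.1 -0.2 17.4]
```

View pics/lift.png

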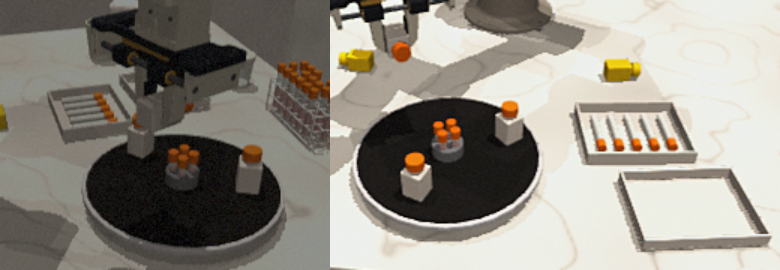

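Held and clear, with both standing bottles upright. Carrying it to the tray at moderate speed.

play_rows([
  {"rx": 0,"ry": 0,"rz": 1,"x": -0.015,"y": 0.017,"z": 0,"fingers": 0.85},
  {"rx": 0,"ry": 0,"rz": 3,"x": -0.04,"y": 0.046,"z": 0,"fingers": 0.85},
  {"rx": 0,"ry": 0,"rz": 5,"x": -0.07,"y": 0.08,"z": 0,"fingers": 0.85},
  {"rx": 0,"ry": 0,"rz": 7,"x": -0.1,"y": 0.115,"z": 0,"fingers": 0.85},
  {"rx": 0,"ry": 0,"rz": 9,"x": -0.13,"y": 0.15,"z": 0,"fingers": 0.85},
])

```text
time_s: 5.0
tcp_pos: [0.5426, -0.0107, 0.3684]
tcp_rot: [[-0.979, -0.203, -0.005], [-0.203, 0.979, 0.001], [0.005, 0.002, -1.0]]
force: [0.9, 0.0, 0.4]
finger_gap: 0.034
```

play_rows([
  {"rx": 0,"ry": 0,"rz": 2,"x": 0,"y": 0.045,"z": 0,"fingers": 0.85},
  {"rx": 0,"ry": 0,"rz": 4,"x": -0.03,"y": 0.08,"z": 0,"fingers": 0.85},
  {"rx": 0,"ry": 0,"rz": 6,"x": -0.06,"y": 0.12,"z": 0,"fingers": 0.85},
  {"rx": 0,"ry": 0,"rz": 7,"x": -0.09,"y": 0.15,"z": 0,"fingers": 0.85},
  {"rx": 0,"ry": 0,"rz": 8,"x": -0.12,"y": 0.18,"z": 0,"fingers": 0.85},
])

```text
time_s: 5.62
tcp_pos: [0.624, 0.1913, 0.3667]
tcp_rot: [[-0.998, -0.064, -0.007], [-0.064, 0.998, 0.001], [0.007, 0.001, -1.0]]
force: [0.1, -0.0, -0.7]
finger_gap: 0.0338
```

```bash
python3 to.py .636 .247 .25 93.4
```

```text
t 5.625 pos [0.624  0.1913 0.3667] yang 93.7 j [ 0.18  0.61  1.19  0.    1.35 -1.46] F [ 0.1 -0.  -0.7] gap 0.0338
shift [-0.0165  0.0547  0.1166] turn [ 0.1 -0.4  0.3]
```

play_rows([
  {"rx": 0,"ry": 0,"rz": 0,"x": -0.01,"y": 0.03,"z": 0,"fingers": 0.85},
  {"rx": 0,"ry": -0.4,"rz": 0,"x": -0.016,"y": 0.054,"z": 0.03,"fingers": 0.85},
  {"rx": 0,"ry": -0.4,"rz": 0,"x": -0.016,"y": 0.055,"z": 0.06,"fingers": 0.85},
  {"rx": 0,"ry": -0.4,"rz": 0,"x": -0.016,"y": 0.055,"z": 0.09,"fingers": 0.85},
  {"rx": 0,"ry": -0.4,"rz": 0,"x": -0.016,"y": 0.055,"z": 0.117,"fingers": 0.85},
])

```text
time_s: 6.25
tcp_pos: [0.6349, 0.2472, 0.2467]
tcp_rot: [[-0.998, -0.065, -0.004], [-0.065, 0.998, 0.0], [0.004, 0.0, -1.0]]
force: [-0.1, -0.5, -0.7]
finger_gap: 0.0338
```

```bash
python3 to.py .636 .247 .1865 93.4; python3 - <<'E'
from bench import optics
from h import *
save("side",optics);save("scene",optics)
a=load("side")[0][80:200,180:340];b=load("scene")[0][160:300,310:480]
cv2.imwrite("pics/pre.png",np.hstack([cv2.resize(x[:,:,::-1],(400,340)) for x in(a,b)]))
E
```

```text
t 6.25 pos [0.6349 0.2472 0.2467] yang 93.7 j [ 0.26  0.77  1.23  0.    1.15 -1.38] F [-0.1 -0.5 -0.7] gap 0.0338
shift [-0.0013 -0.0003  0.0602] turn [ 0.  -0.2  0.3]
```

View pics/pre.png

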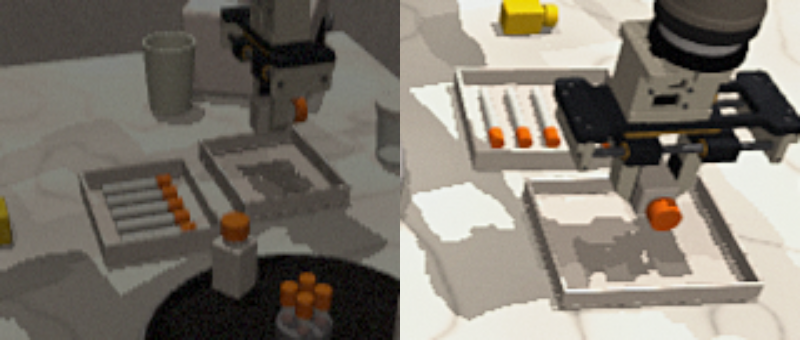

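The bottle hangs level over the middle of the empty tray, with its cap at (663,213) in the right-hand view. I'll lower it slowly, expecting contact about 60 mm down.

play_rows([
  {"rx": 0,"ry": 0,"rz": 0,"x": -0.001,"y": 0,"z": 0.02,"fingers": 0.85},
  {"rx": 0,"ry": 0,"rz": 0,"x": -0.001,"y": 0,"z": 0.035,"fingers": 0.85},
  {"rx": 0,"ry": 0,"rz": 0,"x": -0.001,"y": 0,"z": 0.045,"fingers": 0.85},
  {"rx": 0,"ry": 0,"rz": 0,"x": -0.001,"y": 0,"z": 0.052,"fingers": 0.85},
  {"rx": 0,"ry": 0,"rz": 0,"x": -0.001,"y": 0,"z": 0.055,"fingers": 0.85},
])

```text
time_s: 6.98
tcp_pos: [0.6347, 0.2469, 0.1893]
tcp_rot: [[-0.998, -0.064, -0.009], [-0.064, 0.998, -0.001], [0.01, -0.001, -1.0]]
force: [0.1, 1.0, -1.0]
finger_gap: 0.0336
```

play_rows([
  {"rx": 0,"ry": 0,"rz": 0,"x": 0,"y": 0,"z": 0.001,"fingers": 0.85},
  {"rx": 0,"ry": 0,"rz": 0,"x": 0,"y": 0,"z": 0.002,"fingers": 0.85},
  {"rx": 0,"ry": 0,"rz": 0,"x": 0,"y": 0,"z": 0.003,"fingers": 0.85},
])

```text
time_s: 7.35
tcp_pos: [0.6348, 0.2469, 0.1869]
tcp_rot: [[-0.998, -0.064, -0.009], [-0.064, 0.998, -0.001], [0.009, -0.001, -1.0]]
force: [-3.1, -1.1, 5.5]
finger_gap: 0.0338
```

Contact came at 0.1869, where I expected it, with about 5 N upward. Releasing and backing off.

play_rows([
  {"rx": 0,"ry": 0,"rz": 0,"x": 0,"y": 0,"z": 0,"fingers": 0.6},
  {"rx": 0,"ry": 0,"rz": 0,"x": 0,"y": 0,"z": 0,"fingers": 0.5},
  {"rx": 0,"ry": 0,"rz": 0,"x": 0,"y": 0,"z": 0,"fingers": 0.35},
  {"rx": 0,"ry": 0,"rz": 0,"x": 0,"y": 0,"z": 0,"fingers": 0.25},
  {"rx": 0,"ry": 0,"rz": 0,"x": 0,"y": 0,"z": 0,"fingers": 0.25},
])

```text
time_s: 7.98
tcp_pos: [0.6347, 0.2469, 0.1869]
tcp_rot: [[-0.998, -0.065, -0.009], [-0.064, 0.998, -0.001], [0.009, -0.001, -1.0]]
force: [-0.2, 0.1, -0.2]
finger_gap: 0.0679
```

play_rows([
  {"rx": 0,"ry": 0,"rz": 0,"x": 0,"y": 0,"z": -0.015,"fingers": 0.25},
  {"rx": 0,"ry": 0,"rz": 0,"x": 0,"y": 0,"z": -0.045,"fingers": 0.25},
  {"rx": 0,"ry": 0,"rz": 0,"x": 0,"y": 0,"z": -0.09,"fingers": 0.25},
  {"rx": 0,"ry": 0,"rz": 0,"x": 0,"y": 0,"z": -0.14,"fingers": 0.25},
  {"rx": 0,"ry": 0,"rz": 0,"x": 0,"y": 0,"z": -0.16,"fingers": 0.25},
])

```text
time_s: 8.6
tcp_pos: [0.6364, 0.2472, 0.3523]
tcp_rot: [[-0.998, -0.064, -0.002], [-0.064, 0.998, 0.001], [0.002, 0.001, -1.0]]
force: [0.8, -0.1, -0.6]
finger_gap: 0.069
```

play_rows([
  {"rx": 0,"ry": 0,"rz": 0,"x": 0,"y": 0,"z": -0.03,"fingers": 0.25},
  {"rx": 0,"ry": 0,"rz": 0,"x": 0,"y": 0,"z": -0.03,"fingers": 0.25},
])

```text
time_s: 8.85
tcp_pos: [0.6366, 0.2473, 0.3871]
tcp_rot: [[-0.998, -0.065, 0.006], [-0.065, 0.998, 0.003], [-0.006, 0.002, -1.0]]
force: [0.9, 0.2, -0.4]
finger_gap: 0.0689
```

```bash
python3 to.py .636 .247 .38 93.4; python3 - <<'E'
from bench import optics
from h import *
np.set_printoptions(precision=4,suppress=True)
save("side",optics);save("scene",optics)
a=load("side")[0][80:260,180:400];b=load("scene")[0][160:300,170:480]
cv2.imwrite("pics/end.png",np.hstack([cv2.resize(x[:,:,::-1],None,fx=1.45,fy=340/x.shape[0]) for x in(a,b)]))
for n in("scene","side"):
    p,W=cloud(n);o,w=masks(p)
    m=(W[...,2]>.030)&(W[...,2]<.06)&(abs(W[...,0]-.638)<.065)&(abs(W[...,1]-.247)<.085)
    x=W[m&w];
    if len(x)>10:print(n,len(x),cv2.minAreaRect(x[:,:2].astype(np.float32)),np.median(x,0))
E
```

```text
t 8.85 pos [0.6366 0.2473 0.3871] yang 93.7 j [ 0.26  0.65  1.05  0.    1.43 -1.38] F [ 0.9  0.2 -0.4] gap 0.0689
shift [ 0.0006 -0.0002  0.0071] turn [0.1 0.3 0.3]
scene 269 ((0.6348154544830322, 0.2456674575805664), (0.04903122037649155, 0.03426685556769371), 3.6842050552368164) [0.6383 0.2449 0.0382]
side 20 ((0.6227973699569702, 0.25126683712005615), (0.04108865559101105, 0.025468511506915092), 37.17364501953125) [0.6203 0.2522 0.0373]
```

View pics/end.png

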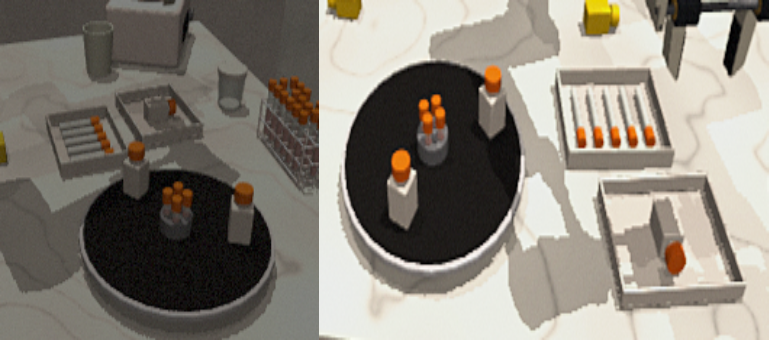

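The bottle lies flat in the middle of the empty tray: (665,230) in the right-hand view, top at z ≈ 0.038. Both other bottles still stand, and the gripper is clear.

```bash
python3 -c "
from bench import ctrl;print(ctrl.job_done())"
```

```text
the job is handed in; nothing more can be done
None
```

The fallen bottle is lying on its side in the empty tray, and the job is handed in at about 9 s of robot time. I gripped it across its sides, lifted it off the turntable and lowered it to the tray floor. I let go only after feeling contact (about 5 N).

**Final checks:**
- **Bottle:** the scene camera puts its centre at (0.635, 0.246), about 3 mm from the tray's centre. Its top is about 38 mm above the bench, as it should be for lying flat.
- **Other bottles:** both still stand on the turntable in the last pictures from two cameras.
- **Gripper:** it is open and about 20 cm above where it let go, touching nothing.

**Disagreements:** the side camera had only 20 pixels on the bottle at the end, because the tray wall hides part of it. It placed the centre at (0.623, 0.251), about 13 mm away, so I relied on the scene camera; both positions are well within the limits. My first move call was refused for leaving out some values; nothing moved.

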